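Latch the lay-up jig's arm and thread its guide pin

TASK

Press the red pad of the lay-up jig's sprung white arm down until its detent holds it and let go of the arm, so that its bushing comes over the one in the jig's base plate. Then take the long yellow-headed guide pin out of the blue rack and thread it from above through the arm's bushing and on through the base's bushing, until its point sticks out underneath and about 15 mm of bare shank is left between the arm and the pin's head (room for a lock clip). Finish still holding the pin there by its head, with the arm latched; leave the two other pins and everything else on the bench where they are.

Things in the scene. Friction and masses are not known exactly. Their poses are not given: they have to be found in the camera images.
- jig: Jig fixed to the bench: aluminium base plate 260 x 160 mm on four legs, underside 45 mm and top 60 mm above the bench, a brown panel on it. Origin on the bench straight under both bushings' axis. x points to the arm's hinge, at x = 110 mm, 112.5 mm high, between blue cheeks 128 mm high; the arm reaches from there to -x. The plate spans x = -110 to 150 mm.
- press_arm (a joint): Angle of the sprung white arm (rad): 0 raised 0.40 above level, where its spring holds it; 0.40 pressed down level on its stop. Pressing the pad takes up to about 9 N; past about 0.3 the detent pulls the arm down to 0.40 and holds it (about 5 N up at the pad frees it). Arm 44 mm wide, 15 mm thick; level, its top is 120 mm above the bench.
- press_pad (a point): Centre of the top of the red press pad (36 mm along the arm, 42 mm wide, 6 mm proud) at the arm's free end, 167 mm from the hinge. Latched: at x = -57 mm, y = 0 in the jig's frame, 126 mm above the bench; raised: about 190 mm above the bench and 18 mm nearer the hinge.
- up_bush (a point): Centre of the upper mouth of the brass-rimmed bushing in the arm: a 14 mm round hole through the arm's 15 mm, 110 mm from the hinge. Latched, it is right above low_bush, its mouth 120 mm above the bench, its axis vertical.
- low_bush (a point): Centre of the upper mouth of the brass-rimmed bushing in the base plate, 60 mm above the bench: a 13 mm round hole straight through the 15 mm plate, open below (45 mm of air down to the bench).
- rack: Blue pin rack fixed to the bench: a plate 210 mm (its x axis) by 60 mm, its top 125 mm above the bench, with three 13 mm holes on its centre line at x = -65, 0 and +65 mm, in which three pins hang upright by their heads. Origin on the bench under its centre.
- pin: The guide pin to use: yellow ribbed cylindrical head 20 mm in diameter and 36 mm tall, steel shank 10 mm in diameter and 110 mm long, its last 10 mm tapering to 5 mm. About 110 g. Origin at the centre of the head's underside, where the shank begins; z points up out of the head. It hangs in any of the rack's three holes.
- pin_tip (a point): The lower end (point) of the guide pin's shank, on its axis, 110 mm below the pin's origin.
- pin_black: Another pin, black head of the same size, shank only 70 mm: leave it in the rack. Origin at the underside of its head.
- pin_white: Another pin, white head of the same size, shank only 70 mm: leave it in the rack. Origin at the underside of its head.
- cleaner: Bystander: white bottle, 52 mm wide, 130 mm tall. Origin at the centre of its underside.
- panels: Bystander: stack of small brown laminate panels 160 x 110 x 15 mm. Origin at the centre of its underside.
- roller: Bystander: black rubber hand roller with a blue handle, 38 mm thick, 230 mm long. Origin at the centre of its underside.
- driver: Bystander: screwdriver with an orange handle. Origin at the centre of its underside.
- parts_tray: Bystander: empty blue open tray 90 x 90 x 45 mm. Origin at the centre of its underside.
- gauge_block: Bystander: dark steel block 50 x 30 x 30 mm. Origin at the centre of its underside.

How it is judged:
By the outcome, as a careful person would: the job done as asked, in the order asked, and still so for the second after the job is handed in, while the arm keeps its last pose, push and grip.
It also fails if it takes over 64 s, if anything falls off the work surface, if the arm or the gripper's body presses on something with over 40 N, if the wrist force passes 120 N, or if a joint passes its speed limit or range.

ROBOT

A 6-joint arm with a two-finger parallel gripper is mounted at the origin on the work surface. World frame = base frame: x ahead of the robot, y to its left, z up, the work surface at z = 0. Lengths are in m, angles in rad, forces in N, time in s.
With the tool pointing down it reaches from about 0.35 to 0.8 m from the base axis. Payload 7.3 kg.
Tool frame: the origin (TCP) lies between the finger pads; the fingertips stand 25 mm ahead of it and the grasp point (between the pads) lies 6 mm ahead of it (r.tip_extent is the distance from the TCP to the fingertips, in m); z points along the fingers, y is the line along which they close (so a half turn about z gives the same grasp; the last joint's range is limited). The gripper opens to 85 mm and grips with 20 to 120 N. Pads are 22 mm wide; open, the fingers measure 114 mm over their backs; the gripper's body (76 mm by 85 mm) begins 54 mm behind the grasp point. The pads swing forward as they close: fully open they stand 13 mm farther back than shut.
Start: joints at [1.008, 0.342, 1.524, -0, 1.275, -0.146], TCP at [0.213, 0.48, 0.256] pointing down, gripper open.
Joint ranges: [-2.53, 2.53], [-0.77, 2.02], [0.04, 2.7], [-1, 4.14], [0.28, 2.66], [-3.11, 3.11]. Speed limits (rad/s): [2.57, 2.57, 3.14, 3.14, 3.14, 3.14].

INTERFACE

Orientations are given as a unit quaternion [x, y, z, w].
In Python, from workcell import r, command_gripper, optics gives the robot as it stands. The module is installed in compiled form; this text tells all that it offers. Calls block until the motion is done:
- r.reach(position, orientation): joint-space move of the TCP to a pose.
- r.move_straight(position, orientation=None, speed=0.15, max_force=None): straight line of the TCP; orientation=None keeps the orientation; speed is the mean speed in m/s. With max_force (N) it stops when the force on the tool has changed by that much, and returns True; else False.
- r.movej(angles): joint-space move.
- command_gripper(opening, force=None): finger opening in m; force is the grip in N (None keeps the last); returns when the fingers have stopped.
- r.hold(seconds).
- r.solve_ik(position, orientation): joint angles nearest the present ones, or None.
- r.read_state(): the state.
- optics.get_image(name): name is "scene" or "top" or "wrist"; returns (picture, depth): 384x512x3 uint8, red, green, blue; 384x512 float32, m along the optical axis (not along the pixel's ray), 0 where there is no reading.
- optics.camera_model(name): a dict with "K" (3x3 intrinsics, pixels), "R" (3x3) and "t" (3): a world point X has camera coordinates R X + t; the wrist camera has in their place "tool_from_camera" (4x4, takes a point from camera to tool coordinates, whose origin is the TCP and whose axes are the flange's). Camera axes: x right, y down, z forward; pixel columns grow to the right and rows downward; lengths in m; the calibration is good to about 2 mm. A picture is of the moment at which its call begins: read the wrist's pose just before it. camera_model takes no time and is no camera call.
A pose or a line that the arm cannot do raises r.PlanningError and nothing moves.
- r.finish_job(): hands the job in; it is judged then, once.
The state is a dict: "time_s": time; "joint_positions": joint angles; "dq": joint speeds; "tau": joint torques, N m; "eef_pos": TCP position; "eef_rot": TCP orientation; "contact_force": force on the tool from outside, world axes, zero at the start; "torque": the same for the moment, N m; "grip_width": finger opening in m; "grip_force": force on a finger pad.
Only numpy, scipy, OpenCV 4.12 (cv2) and the standard library are available. Lean on these libraries where they do the work, as an engineer would, in place of code of your own. Each camera call takes 0.05 s, during which the arm holds its last target. There are 200 camera calls.

## Working session

There is one attempt and no reset: what is moved stays moved. The work goes in short steps, each a Python script; the robot and the scene stay as the last script left them, time stands still between calls to the robot, and variables do not carry over. Pictures are saved under pics/ and viewed, at most 10 in all, crops included, and the job is handed in when it is done.

```bash
mkdir -p pics; ls; cat > h.py <<'E'
import numpy as np, cv2
from workcell import r, command_gripper, optics
from scipy.spatial.transform import Rotation as Ro
def snap(n,f):
    s=r.read_state(); p,d=optics.get_image(n); cv2.imwrite(f'pics/{f}.png',p[:,:,::-1]); 
    np.savez(f'pics/{f}.npz',d=d,p=p,pos=s['eef_pos'],rot=s['eef_rot']); return p,d,s
def ext(n,f):
    """R,t world->cam"""
    m=optics.camera_model(n)
    if n!='wrist': return np.array(m['K']),np.array(m['R']),np.array(m['t'])
    z=np.load(f'pics/{f}.npz'); T=np.eye(4);T[:3,:3]=Ro.from_quat(z['rot']).as_matrix();T[:3,3]=z['pos']
    W=np.linalg.inv(T@np.array(m['tool_from_camera'])); return np.array(m['K']),W[:3,:3],W[:3,3]
def pt(n,f,u,v,w=0):
    K,R,t=ext(n,f); d=np.load(f'pics/{f}.npz')['d']
    q=d[int(v)-w:int(v)+w+1,int(u)-w:int(u)+w+1]; q=q[q>0]; z=np.median(q)
    return R.T@(np.linalg.inv(K)@[u,v,1]*z-t)
def ray(n,f,u,v,z):
    K,R,t=ext(n,f); c=-R.T@t; d=R.T@np.linalg.inv(K)@[u,v,1]; return c+d*(z-c[2])/d[2]
def tri(obs):
    A=np.zeros((3,3));b=np.zeros(3);L=[]
    for n,f,u,v in obs:
        K,R,t=ext(n,f); c=-R.T@t; d=R.T@np.linalg.inv(K)@[u,v,1]; d/=np.linalg.norm(d); P=np.eye(3)-np.outer(d,d); A+=P;b+=P@c;L.append((P,c))
    x=np.linalg.solve(A,b); return x,[np.linalg.norm(P@(x-c)) for P,c in L]
def cloud(n,f):
    K,R,t=ext(n,f); d=np.load(f'pics/{f}.npz')['d']; v,u=np.mgrid[:384,:512]
    X=(np.stack([u,v,np.ones_like(u)],-1)@np.linalg.inv(K).T)*d[...,None]; return (X-t)@R
E
python3 - <<'E'
from h import *
np.set_printoptions(precision=3,suppress=True)
ims=[]
for n in ['top','scene','wrist']:
    p,d,s=snap(n,n+'0')
    K,R,t=ext(n,n+'0'); print(n,K[0,0],-R.T@t,R[2])
a=cv2.imread('pics/top0.png'); cv2.imwrite('pics/top0b.png',cv2.resize(a,(800,600),interpolation=2))
a=cv2.imread('pics/scene0.png'); cv2.imwrite('pics/scene0b.png',cv2.resize(a,(800,600),interpolation=2))
print(s)
E
```

```text
pics
top 482.25849471479324 [0.304 0.066 1.549] [ 0.2    0.007 -0.98 ]
scene 366.11987425046334 [ 1.047 -0.558  0.958] [-0.398  0.551 -0.733]
wrist 280.60853688128583 [0.141 0.511 0.373] [ 0.279 -0.124 -0.952]
{'time_s': 0.1, 'joint_positions': array([ 1.008,  0.343,  1.525,  0.   ,  1.275, -0.146]), 'dq': array([ 0.001, -0.001, -0.001,  0.001,  0.   ,  0.002]), 'tau': array([  0.002, -43.445, -24.649,   0.   ,   0.005,   0.   ]), 'eef_pos': array([0.212, 0.48 , 0.256]), 'eef_rot': array([ 0.207,  0.978, -0.001, -0.   ]), 'contact_force': array([ 0.01 ,  0.369, -0.   ]), 'torque': array([-0.003, -0.017, -0.015]), 'grip_force': 0.0, 'grip_width': 0.08558474450387005}
```

View pics/top0b.png

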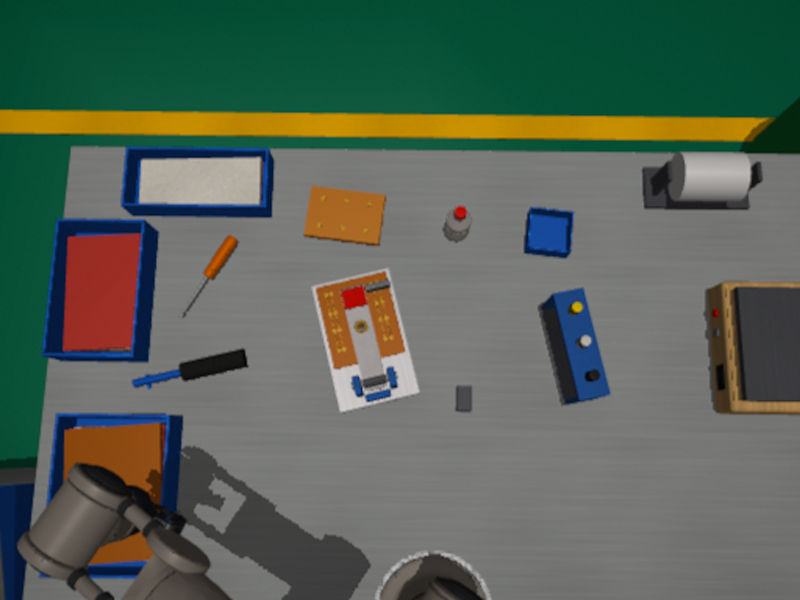

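View pics/scene0b.png

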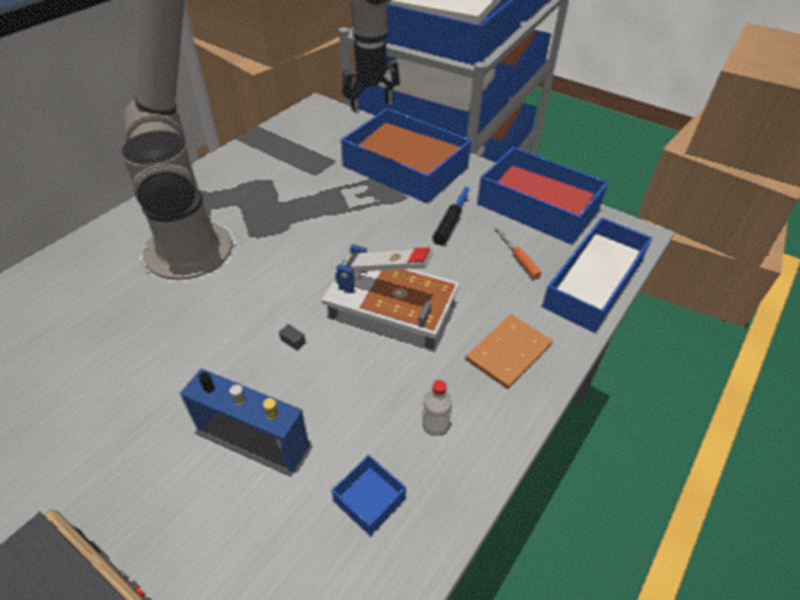

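The top view shows the jig with its pad at (354,297), the arm bushing at (361,326) and the hinge at (375,380). In the rack, the yellow pin is at (577,307), white at (585,341) and black at (592,375). The scene view confirms this, with the pad at (420,255) and the yellow head at (270,405). The arm is raised.

```bash
python3 - <<'E'
from h import *
np.set_printoptions(precision=4,suppress=True)
k=.64
for nm,a,b in [('pad',(354,297),(420,255)),('upb',(361,326),(396,257)),('yel',(577,307),(270,404)),('wht',(585,341),(237,389)),('blk',(592,375),(206,377))]:
    o=[('top','top0',a[0]*k,a[1]*k),('scene','scene0',b[0]*k,b[1]*k)]
    print(nm,*tri(o),pt(*o[0],1),pt(*o[1],1))
# fits from depth clouds: yellow head top, red pad, rack blue, plate
import colorsys
for n in['top','scene']:
    X=cloud(n,n+'0');p=np.load(f'pics/{n}0.npz')['p'];h=cv2.cvtColor(p,cv2.COLOR_RGB2HSV)
    H,S,V=[h[...,i].astype(int) for i in range(3)]
    inb=(X[...,0]>.3)&(X[...,0]<.9)&(X[...,1]>-.45)&(X[...,1]<.35)
    y=(H>22)&(H<34)&(S>150)&inb&(X[...,2]>.13)&(X[...,1]<-.1); print(n,'yel',y.sum(),np.median(X[y],0),X[y][:,2].max())
    rd=((H<6)|(H>174))&(S>170)&inb&(X[...,2]>.15)&(X[...,1]>.02); print('red',rd.sum(),np.median(X[rd],0))
    bl=(H>105)&(H<125)&(S>150)&inb&(abs(X[...,2]-.125)<.006)&(X[...,1]<-.1)
    q=X[bl][:,:2].astype(np.float32); print('rack',bl.sum(),np.median(X[bl],0),cv2.minAreaRect(q))
    pl=inb&(abs(X[...,2]-.06)<.008)&(X[...,1]>-.0)&(X[...,1]<.3)
    m=cv2.morphologyEx(pl.astype(np.uint8),cv2.MORPH_OPEN,np.ones((3,3)))>0
    print('plate',m.sum(),cv2.minAreaRect(X[m][:,:2].astype(np.float32)),np.median(X[m][:,2]))
E
```

```text
pad [0.5862 0.1558 0.1824] [np.float64(0.001460954198376992), np.float64(0.0014609541983770758)] [0.5831 0.1542 0.1922] [0.592  0.1494 0.1908]
upb [0.536  0.143  0.1587] [np.float64(0.0016178894598320257), np.float64(0.001617889459832122)] [0.5516 0.1474 0.0572] [0.5366 0.1449 0.1581]
yel [ 0.5781 -0.2628  0.1541] [np.float64(0.0013815099027420584), np.float64(0.0013815099027421212)] [ 0.5756 -0.2619  0.1627] [ 0.5816 -0.2633  0.1585]
wht [ 0.5135 -0.2751  0.1552] [np.float64(0.0014797912401875162), np.float64(0.0014797912401875164)] [ 0.5118 -0.2749  0.1611] [ 0.5151 -0.2743  0.1561]
blk [ 0.4503 -0.2875  0.1507] [np.float64(0.000724968691008445), np.float64(0.0007249686910083783)] [ 0.4488 -0.2855  0.1612] [ 0.456  -0.2894  0.1579]
top yel 44 [ 0.5752 -0.2597  0.1592] 0.1661545577017826
red 186 [0.5817 0.1531 0.191 ]
rack 1128 [ 0.5057 -0.2727  0.1257] ((0.5135273337364197, -0.27484720945358276), (0.2063080370426178, 0.061880528926849365), 12.006608009338379)
plate 2621 ((0.5276861786842346, 0.1415712982416153), (0.2607797086238861, 0.15983439981937408), 14.5299072265625) 0.06137228422486539
scene yel 22 [ 0.5836 -0.2637  0.1571] 0.16102352830511427
red 62 [0.5879 0.1486 0.1898]
rack 429 [ 0.5267 -0.2786  0.1231] ((0.5158435106277466, -0.2786274552345276), (0.20586088299751282, 0.057993073016405106), 11.764023780822754)
plate 2169 ((0.5265583992004395, 0.13853716850280762), (0.2613743245601654, 0.1661684215068817), 14.396382331848145) 0.05909113377492967
```

```bash
cat >> h.py <<'E'
PH=np.deg2rad(14.5); U=np.array([np.cos(PH),np.sin(PH)]); O=np.array([.5465,.1445])
def q(yaw): return [np.cos(yaw/2),np.sin(yaw/2),0,0]   # tool down, tool x at yaw
E
python3 - <<'E'
from h import *
np.set_printoptions(precision=4,suppress=True)
e=r.tip_extent; print(e)
def tipp(th,dz=0):
    a=-.110+.167*np.cos(th)-.0135*np.sin(th); z=.1125+.167*np.sin(th)+.0135*np.cos(th)
    return [*(O+a*U),z+e+dz]
Q=q(PH)
command_gripper(0.0)
r.reach(tipp(.4,.06),Q); snap('wrist','w1')
print(r.move_straight(tipp(.4,.008),speed=.12))
for th in (.3,.2,.1,.0):
    hit=r.move_straight(tipp(th),speed=.06,max_force=30); s=r.read_state(); print(th,hit,s['eef_pos'][2]-e,s['contact_force'])
    if hit: break
if not hit:
    print(r.move_straight(tipp(0,-.006),speed=.03,max_force=15)); s=r.read_state(); print(s['eef_pos'][2]-e,s['contact_force'])
p=s['eef_pos'].copy(); p[2]=.26
r.move_straight(p,speed=.15); 
snap('wrist','w2'); snap('scene','s2');snap('top','t2'); s=r.read_state();print(s['time_s'],s['contact_force'])
a=cv2.imread('pics/w2.png');b=cv2.imread('pics/s2.png')[130:240,180:320]
cv2.imwrite('pics/c2.png',np.hstack([cv2.resize(a,(480,360)),cv2.resize(b,(320,360),interpolation=2)]))
E
```

```text
0.025
False
0.3 False 0.1767898499932699 [0.7906 0.076  7.8064]
0.2 False 0.1605424097287527 [0.6393 0.3891 6.0765]
0.1 False 0.14252963674731164 [0.523  0.1631 0.5572]
0.0 False 0.12610432039359717 [-0.6604 -0.0036  6.8023]
True
0.1260373235549626 [-1.4433 -1.1538  9.0596]
6.4083 [-0.7476  0.107  -0.0598]
```

View pics/c2.png

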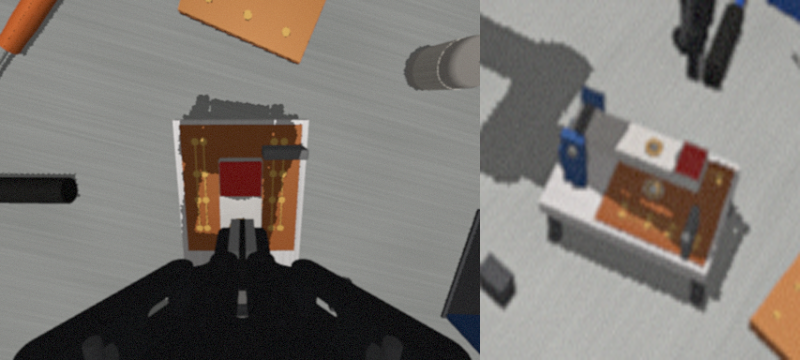

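The arm is latched: contact was at z=0.126, and the picture shows it level. Next I'll measure the bushing and the pin with the wrist camera at two opposite yaws each.

```bash
python3 - <<'E'
from h import *
Y=np.array([.5775,-.2625]); a=np.deg2rad(12); V=np.array([np.cos(a),np.sin(a)])
r.reach([*(O-.04*U),.27],q(PH)); r.hold(.3); snap('wrist','bA')
r.reach([*(O+.04*U),.27],q(PH+np.pi)); r.hold(.3); snap('wrist','bB')
r.reach([*(Y+.05*V),.29],q(a+np.pi)); r.hold(.3); snap('wrist','pB')
r.reach([*(Y-.05*V),.29],q(a)); r.hold(.3); snap('wrist','pA')
print(r.read_state()['time_s'],r.read_state()['joint_positions'])
T=[]
for f,c,z in [('bA',O,.12),('bB',O,.12),('pB',Y,.161),('pA',Y,.161)]:
    K,R,t=ext('wrist',f); x=K@(R@[*c,z]+t); u,v=(x[:2]/x[2]).round().astype(int); 
    u0=int(np.clip(u-33,0,446));v0=int(np.clip(v-25,0,334)); print(f,u,v,'crop0',u0,v0)
    T.append(cv2.resize(cv2.imread(f'pics/{f}.png')[v0:v0+50,u0:u0+66],None,fx=6,fy=6,interpolation=cv2.INTER_NEAREST))
cv2.imwrite('pics/q1.png',np.vstack([np.hstack(T[:2]),np.hstack(T[2:])]))
E
```

```text
15.0 [-6.05331443e-01  4.51425648e-01  1.26186541e+00  2.74121067e-05
  1.42837604e+00  7.55891420e-01]
bA 257 147 crop0 224 122
bB 257 146 crop0 224 121
pB 256 137 crop0 223 112
pA 257 138 crop0 224 113
```

View pics/q1.png

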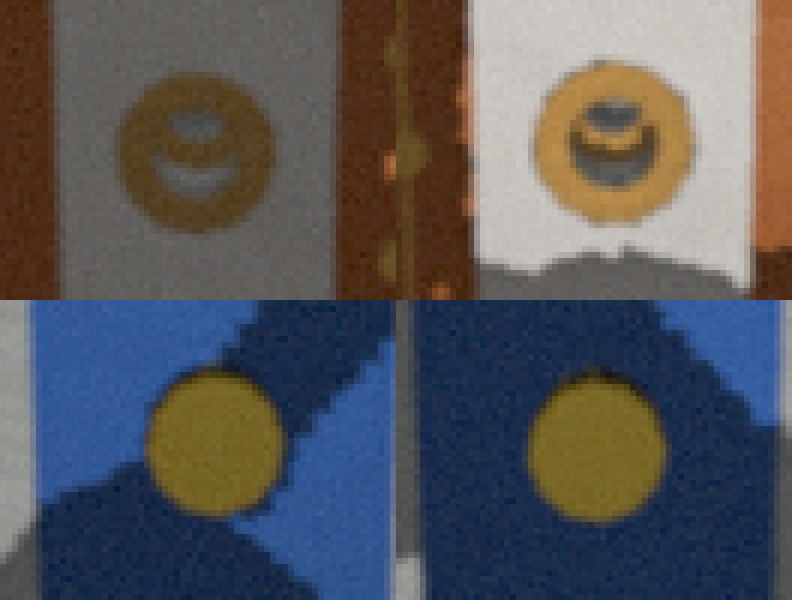

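Crop centres, in 6x pixels: the bushing rim is at (196.5,152.5) in bA and (217,142) in bB. The yellow head top is at (215.5,149) in pB and (201,153) in pA.

```bash
python3 - <<'E'
from h import *
np.set_printoptions(precision=4,suppress=True)
px=lambda u0,v0,x,y:(u0+x/6-.5,v0+y/6-.5)
o={'bA':px(224,122,196.5,152.5),'bB':px(224,121,217,142),'pB':px(223,112,215.5,149),'pA':px(224,113,201,153)}
for A,B,z in [('bA','bB',.12),('pA','pB',.161)]:
    print(A,*tri([('wrist',A,*o[A]),('wrist',B,*o[B])]),ray('wrist',A,*o[A],z),ray('wrist',B,*o[B],z), 'depth',pt('wrist',A,o[A][0]+(9 if z==.12 else 0),o[A][1],1),pt('wrist',B,o[B][0]+(9 if z==.12 else 0),o[B][1],1))
E
```

```text
bA [0.5451 0.1458 0.1151] [np.float64(0.0007649474585185165), np.float64(0.0007649474585185335)] [0.546  0.1452 0.12  ] [0.5442 0.1464 0.12  ] depth [0.5482 0.137  0.121 ] [0.542  0.1546 0.1203]
pA [ 0.5768 -0.2616  0.1569] [np.float64(0.0008564350593596851), np.float64(0.0008564350593597596)] [ 0.5775 -0.2624  0.161 ] [ 0.5762 -0.2609  0.161 ] depth [ 0.5774 -0.2624  0.16  ] [ 0.5763 -0.2609  0.1603]
```

```bash
cat >> h.py <<'E'
B=np.array([.5451,.1458]); P=np.array([.5768,-.2616]); A=np.deg2rad(12)
E
python3 - <<'E'
from h import *
np.set_printoptions(precision=4,suppress=True)
command_gripper(.05)
r.reach([*P,.22],q(A))
print(r.move_straight([*P,.154],speed=.1,max_force=12)); print(r.read_state()['eef_pos'])
command_gripper(0.0,force=60)
s=r.read_state(); print(s['grip_width'],s['grip_force'],s['contact_force'],s['torque'])
print(r.move_straight([*P,.32],speed=.08,max_force=15)); 
s=r.read_state(); print(s['eef_pos'],s['grip_width'],s['contact_force'])
r.move_straight([*B,.32],speed=.2); r.hold(.3)
s=r.read_state(); print(s['time_s'],s['eef_pos'],s['grip_width'],s['contact_force'],s['torque'])
snap('scene','s3');snap('top','t3');snap('wrist','w3')
a=cv2.resize(cv2.imread('pics/s3.png')[90:230,190:330],(400,400),interpolation=2);b=cv2.resize(cv2.imread('pics/w3.png')[60:,100:412],(400,400))
cv2.imwrite('pics/c3.png',np.hstack([a,b]))
E
```

```text
False
[ 0.5772 -0.262   0.1551]
0.018362339912147373 58.450754284858704 [-0.5266  1.1123  6.1115] [0.0662 0.157  0.0027]
False
[ 0.5767 -0.2615  0.3196] 0.01813835397569943 [-0.1018 -0.2094 -0.4174]
21.875 [0.5452 0.1455 0.32  ] 0.018398192097979042 [ 0.1124 -0.0743 -1.2168] [ 0.0148 -0.037  -0.0073]
```

View pics/c3.png

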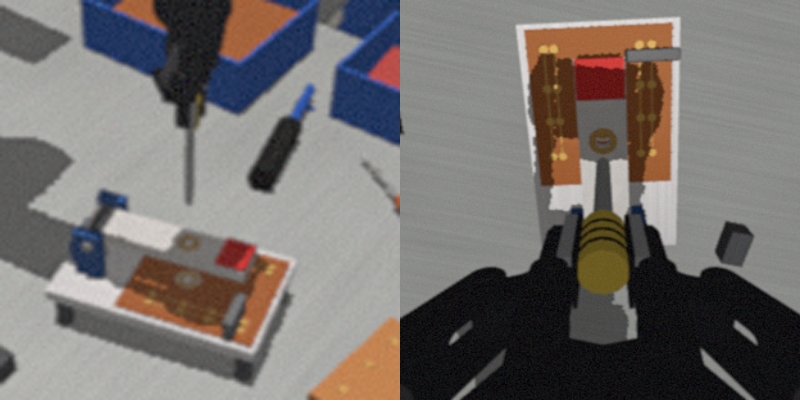

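The pin hangs straight. Its tip is at (189,203) in the scene crop, above the bushing at (188,242), and at (602,163) in the wrist crop. I'll check the tip's position against the bushing before lowering.

```bash
python3 - <<'E'
from h import *
np.set_printoptions(precision=4,suppress=True)
z=np.load('pics/w3.npz'); tz=z['pos'][2]-.139+.001
for f in('w3','s3'):
    n={'w':'wrist','s':'scene'}[f[0]]; K,R,t=ext(n,f)
    for c in([*B,tz],[*B,.12]): x=K@(R@c+t); print(f,x[:2]/x[2])
w=lambda x,y:(100+(x-400)*.78,60+y*.81); s=lambda x,y:(190+x*.35,90+y*.35)
print('tip',w(602,163),s(189,203),'bush',w(602,141),s(188,242))
print('tip',ray('wrist','w3',*w(602,163),tz),ray('scene','s3',*s(189,203),tz),tri([('wrist','w3',*w(602,163)),('scene','s3',*s(189,203))]))
print('bush',ray('wrist','w3',*w(602,141),.12),ray('scene','s3',*s(188,242),.12))
a=cv2.resize(cv2.imread('pics/s3.png')[145:190,230:285],(550,450),interpolation=0)
b=cv2.resize(cv2.imread('pics/w3.png')[155:215,240:275],(245,420),interpolation=0)
b=np.vstack([b,np.zeros((30,245,3),np.uint8)]); cv2.imwrite('pics/c4.png',np.hstack([a,b]))
E
```

```text
w3 [257.0169 190.0246]
w3 [257.2226 174.2569]
s3 [255.8448 159.8419]
s3 [255.6128 173.9452]
tip (257.56, 192.03) (256.15, 161.05) bush (257.56, 174.21) (255.8, 174.7)
tip [0.5433 0.1449 0.182 ] [0.5492 0.1418 0.182 ] (array([0.5442, 0.1453, 0.178 ]), [np.float64(0.0022133124733153243), np.float64(0.0022133124733152675)])
bush [0.5452 0.1454 0.12  ] [0.5477 0.1433 0.12  ]
```

View pics/c4.png

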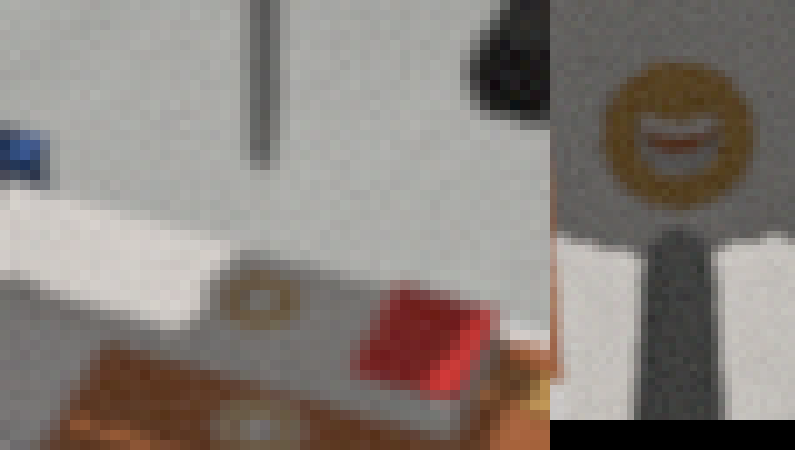

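Tip and bushing line up within about 1 mm in both views, so I'll lower it with a force guard.

```bash
python3 - <<'E'
from h import *
np.set_printoptions(precision=4,suppress=True)
for z,v in[(.265,.1),(.225,.05),(.19,.04),(.165,.04)]:
    h=r.move_straight([*B,z],q(A),speed=v,max_force=8); s=r.read_state(); print(z,h,s['eef_pos'],s['contact_force'],s['torque'],s['time_s'])
    if h: break
r.hold(.2); snap('scene','s5');snap('wrist','w5')
a=cv2.resize(cv2.imread('pics/s5.png')[130:220,205:305],(500,450),interpolation=2);b=cv2.resize(cv2.imread('pics/w5.png')[130:280,200:300],(300,450),interpolation=2)
cv2.imwrite('pics/c5.png',np.hstack([a,b]))
E
```

```text
0.265 False [0.5454 0.1459 0.2656] [ 0.1825  0.6555 -1.1958] [-0.0214  0.0271 -0.0826] 22.725
0.225 False [0.5453 0.1458 0.2253] [ 0.7791  0.8834 -0.8441] [ 0.0095 -0.001  -0.0228] 23.675
0.19 False [0.5453 0.1458 0.1903] [ 0.3372  1.2658 -0.5224] [-0.0329  0.0232 -0.049 ] 24.7
0.165 False [0.5452 0.1458 0.1651] [-0.0386  0.1546 -0.2336] [-0.0333  0.0064 -0.0025] 25.475
```

View pics/c5.png

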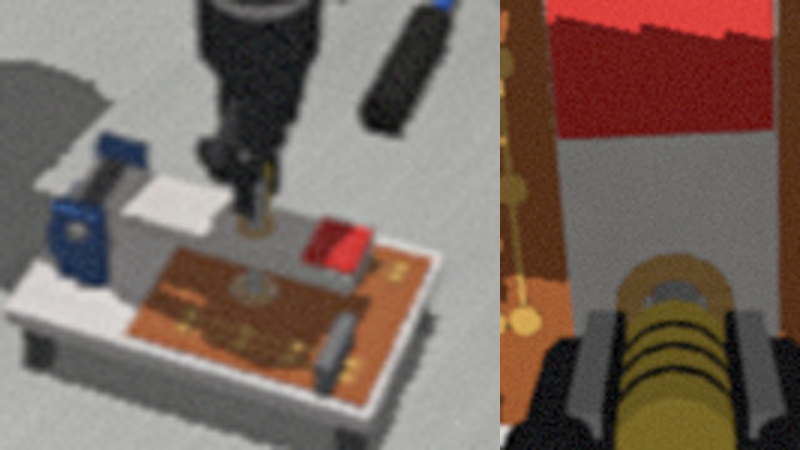

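The pin passes through both bushings: in the scene crop the shank enters the lower bushing at (255,285), and the force is under 1 N. Next I'll check the head's height from depth.

```bash
python3 - <<'E'
from h import *
np.set_printoptions(precision=4,suppress=True)
for v in range(262,312,6): print(v,pt('wrist','w5',258,v,1))
for u,v in[(235,205),(245,190),(270,200)]: print('arm',pt('wrist','w5',u,v,1))
X=cloud('scene','s5');p=np.load('pics/s5.npz')['p'];h=cv2.cvtColor(p,cv2.COLOR_RGB2HSV)[...,0]; 
m=(np.linalg.norm(X[...,:2]-B,axis=-1)<.02)&(X[...,2]>.05); 
rows=np.argwhere(m)
c=257
for v in range(155,195): print(v,p[v,254:261].tolist()[1::2],X[v,257].round(3)) if v<180 else 0
E
```

```text
262 [0.5547 0.1469 0.1696]
268 [0.5524 0.1464 0.1707]
274 [0.5491 0.1457 0.1705]
280 [0.546  0.1451 0.1706]
286 [0.5428 0.1444 0.1706]
292 [0.5396 0.1437 0.1707]
298 [0.5359 0.1429 0.1701]
304 [0.492  0.1336 0.1195]
310 [0.4868 0.1325 0.1193]
arm [0.5608 0.1628 0.1193]
arm [0.5715 0.1586 0.1189]
arm [0.5686 0.1424 0.1196]
155 [[31, 36, 29], [35, 34, 34], [39, 40, 41]] [0.56  0.13  0.221]
156 [[32, 32, 38], [30, 30, 33], [26, 31, 28]] [0.562 0.127 0.22 ]
157 [[27, 26, 27], [33, 30, 36], [31, 34, 32]] [0.562 0.128 0.216]
158 [[35, 34, 39], [24, 28, 27], [24, 19, 18]] [0.562 0.127 0.212]
159 [[33, 34, 31], [27, 26, 32], [38, 39, 37]] [0.566 0.123 0.213]
160 [[38, 40, 37], [32, 34, 35], [46, 44, 46]] [0.565 0.123 0.209]
161 [[54, 50, 48], [35, 32, 33], [37, 34, 32]] [0.563 0.127 0.201]
162 [[29, 28, 27], [37, 38, 34], [33, 33, 22]] [0.56  0.132 0.191]
163 [[33, 38, 37], [50, 49, 34], [57, 50, 28]] [0.561 0.129 0.19 ]
164 [[24, 31, 26], [53, 48, 35], [62, 54, 34]] [0.562 0.128 0.186]
165 [[18, 15, 18], [58, 55, 49], [61, 54, 37]] [0.564 0.127 0.184]
166 [[32, 34, 35], [71, 69, 69], [53, 4
[... 238 characters left out ...]
48, 46, 50], [84, 83, 77], [142, 140, 132]] [0.561 0.131 0.158]
171 [[42, 39, 43], [86, 82, 77], [136, 134, 126]] [0.56  0.133 0.152]
172 [[47, 46, 49], [90, 87, 83], [119, 112, 101]] [0.56  0.133 0.147]
173 [[56, 58, 60], [92, 82, 74], [107, 96, 84]] [0.545 0.153 0.119]
174 [[79, 79, 78], [97, 90, 81], [107, 93, 79]] [0.547 0.152 0.116]
175 [[90, 89, 85], [98, 91, 80], [108, 93, 75]] [0.546 0.152 0.111]
176 [[99, 87, 66], [100, 87, 65], [107, 97, 86]] [0.554 0.141 0.12 ]
177 [[105, 90, 74], [107, 93, 78], [111, 109, 105]] [0.558 0.136 0.121]
178 [[115, 108, 106], [118, 114, 110], [117, 113, 113]] [0.558 0.135 0.117]
179 [[115, 114, 111], [115, 112, 109], [115, 112, 111]] [0.561 0.132 0.117]
```

The head top stands 51.2 mm above the arm, which leaves a 15.2 mm gap. The arm is still level at 0.119–0.120, so I'm handing in.

```bash
python3 -c "
from h import *
print(r.read_state()['time_s']); print(r.finish_job())"
```

```text
25.775
the job is handed in; nothing more can be done
None
```

The job is handed in at 25.8 s: the arm is latched, the yellow pin goes through both bushings with about 15 mm of bare shank left (measured 15.2 mm), and the gripper is still holding it by its head.

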